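# Fit the D cell into the data logger

### The job

Fit the fresh D-size cell, the larger of the two in the tray, into the holder of the opened data logger: hold it nub end up at a slant, push its flat end back against the coil spring, then swing the nub end down behind the contact so that it lies level and fully home, and let go. Do it gently, never forcing the cell against the logger, and leave the other things where they are.

Things in the scene. Friction and masses are not known exactly. Their poses are not given: they have to be found in the camera images.
- cell: D-size cell, grey, 34 mm in diameter, 61.5 mm long over all (59 mm body, then a steel nub 10 mm wide and 2.5 mm high at one end), about 130 g. It lies on its side in either place of the tray, nub roughly away from the robot. Origin on its axis at mid length, 17 mm above the tray's floor; x points along it to the nub; it may be rolled about x.
- cell_plus (a point): middle of the tip of the cell's nub (30.75 mm along +x from the cell's origin)
- cell_minus (a point): middle of the cell's flat end (30.75 mm along -x from the cell's origin)
- small_cell: C-size cell, same look but 26 mm in diameter and 50 mm long, lying in the tray's other place; not for this logger, leave it. Origin on its axis at mid length, x axis to its nub.
- tray: shallow black plastic tray 100 x 172 mm, fixed to the bench, floor 3 mm thick. Origin under its centre, x along the cells. Two places centred 42 mm to either side (y), each a flat floor 37.5 x 95 mm framed by ribs 2.5 mm wide and 3 mm high.
- logger: lower half of a grey data logger case, open at the top, 176 x 136 mm, walls 26 mm high, fixed to the bench. Origin under its centre, x along the cell bay to its nub end, z up. In it a circuit board (top 8 mm above the bench, parts to 19 mm) and in the middle a black cell holder, open at its sides: from 26 to 58 mm beside the bay's middle nothing is above 15 mm.
- bay (a point): on the logger: nominal middle of the holder, 30 mm above the bench, the height of a seated cell's axis; x towards the nub end. The holder was stuck down by hand on a longer foam pad and truly stands anywhere up to 12 mm from there along +x or -x, with its spring, contact and cradle; this is not measured. A slanting cell bends its parts if all its contacts add up to over 20 N, a level one over 40 N.
- spring_end (a point): on the logger: nominal middle of the free face of the coil spring, 20.25 mm along -x from the bay (shifts with the holder). 14 mm in diameter; 0.9 N per mm, no preload, solid after 8.5 mm. Going in at a slant the cell must press it in 7 to 8.5 mm; seated, it keeps it 5 mm in. The wall behind it is 16 mm along -x from the free face, its top 8 mm above the cell's axis.
- contact (a point): on the logger: nominal middle of the flat metal contact for the nub, facing the spring, 36.25 mm along +x from the bay (shifts with the holder). The wall behind it is 4 mm thick over all, 46 mm wide, its top 3 mm above the cell's axis.
- cradle (a point): on the logger: lowest line of a seated cell, 17 mm under the bay. Ribs 6 mm long at 22 mm along -x and 21 mm along +x (they shift with the holder) form a V with flanks of 35 degrees that centres the cell. Cheeks beside both ends, 40 mm apart, are 2 mm lower than the cell's axis. Let go too high, the cell stays pinched by its ends above the ribs: it needs a light press down.
- cover: upper half of the logger's case, grey, 176 x 136 x 14 mm, lying to the right of the logger; leave it. Origin under its centre.
- screwdriver: screwdriver 170 mm long, lying across beyond the logger; leave it. Origin under the middle of its length, x axis along it.
- jar: closed granule jar, 64 mm in diameter and 85 mm high, beyond the tray to the left; leave it. Origin under its centre.
Mind the look-alikes: they are no part of the job. Of the things shaped like the logger, the grey one is meant. What is shaped like the cell but orange is not meant.

How it is judged:
On the way:
1. the cell, its nub end raised at a slant, presses with its flat end back against the spring in the holder (angle between cell's own x axis and vertical below 1.4 rad and x of cell_minus in the frame of bay between -0.055 and -0.002 m and y of cell_minus in the frame of bay between -0.006 and 0.006 m and z of cell_minus in the frame of bay between -0.012 and 0.012 m and contact force between cell and logger above 2 N), for 0.1 s.
At the end, for the whole second after the job is handed in: the cell lies in the holder between spring and contact, nub towards the nub end, both its ends within 2.5 mm of the seated height and within 4 mm of the bay's centre line, nub tip within 14 mm of the nominal contact, at rest and let go (z of cell_plus in the frame of bay between -0.0025 and 0.0025 m and z of cell_minus in the frame of bay between -0.0025 and 0.0025 m and y of cell_plus in the frame of bay between -0.004 and 0.004 m and y of cell_minus in the frame of bay between -0.004 and 0.004 m and x of cell_plus in the frame of bay between 0.022 and 0.0505 m and linear speed of cell below 0.01 m/s); the robot touches nothing.
It fails at once if the cell, still slanting, was forced against the logger with more than 20 N (angle between cell's own x axis and vertical below 1.48 rad and contact force between cell and logger above 20 N).
It fails at once if the cell was forced against the logger with more than 40 N (contact force between cell and logger above 40 N).
It fails at once if the fingers pressed on the logger with more than 25 N (contact force between the fingers and logger above 25 N).
It fails at once if the smaller cell, the cover, the screwdriver or the jar was moved more than 30 mm (distance of any of small_cell, cover, screwdriver, jar from where it was at the start of the episode above 0.03 m).
It also fails if it takes over 70 s, if anything falls off the work surface, if the arm or the gripper's body presses on something with over 40 N, if the wrist force passes 120 N, or if a joint passes its speed limit or range.

### The arm

A 6-joint arm with a two-finger parallel gripper is mounted at the origin on the work surface. World frame = base frame: x ahead of the robot, y to its left, z up, the work surface at z = 0. Lengths are in m, angles in rad, forces in N, time in s.
With the tool pointing down it reaches from about 0.375 to 0.9 m from the base axis. Payload 3.1 kg.
Tool frame: the origin (TCP) lies between the finger pads; the fingertips stand 22 mm ahead of it and the grasp point (between the pads) lies 3 mm ahead of it; z points along the fingers, y is the line along which they close (so a half turn about z gives the same grasp; the last joint's range is limited). The gripper opens to 87 mm and grips with 3 to 60 N. Pads are 19 mm wide; open, the fingers measure 117 mm over their backs; the gripper's body (75 mm by 190 mm) begins 51 mm behind the grasp point.
Start: joints at [-1.389, 0.527, 1.433, -0, 1.181, -0.178], TCP at [0.221, -0.585, 0.245] pointing down, gripper open.
Joint ranges: [-3.08, 3.08], [-0.75, 2.2], [0.22, 2.44], [-1.43, 4.57], [0, 2.65], [-2.85, 2.85]. Speed limits (rad/s): [2.79, 2.79, 3.14, 3.14, 3.14, 3.14].

### API

Orientations are given as a unit quaternion [x, y, z, w].
In Python, from rig import robot gives the robot as it stands.
- The arm moves only by the tool move_arm, never from a script. Its argument "series" is text: rows parted by semicolons, each of 6 numbers parted by spaces: the shift along the tool's x, y, z in mm, then the turn, a rotation vector about the tool's x, y, z in degrees. In form: dx dy dz ax ay az; .... A call has 1 to 8 rows; each row is the pose to reach, as a shift and turn from the pose commanded when the call began, along the tool's axes at that moment; what a row does not reach only later rows make up. A row lasts 1/12 s, in which the tool goes at most 41.7 mm and 7.16 degrees, less where a joint would pass 70% of its speed; a pose out of reach is approached as far as the arm can. A call with a gripper value outside its range is refused whole. "jaw" is the opening, from 0 (shut) to 1 (fully open), set as the call begins (left out, the last holds). The fingers move at their own pace and stop on an object; "newtons" is the grip in N (left out, the last holds). Time passes only in rows, so rows that repeat a pose let the fingers close. It gives the time, the measured TCP pose, the force, the opening and the grip force at its end, in the units of the state.
- robot.get_obs(): the state, without advancing time (a new reading comes with each control period).
- robot.camera(name): name is "scene" or "top"; returns a dict with "img" (420x560x3 uint8, red, green, blue), "mtx" (3x3 intrinsics, pixels), "distortion" ([k1, k2, p1, p2, k3] as OpenCV has them; the pictures are not rectified), "world_to_cam" (4x4, takes a point from world to camera coordinates). Camera axes: x right, y down, z forward; pixel columns grow to the right and rows downward; lengths in m; the calibration is good to about 2 mm. A picture is of the moment at which its call begins. There is no depth.
- robot.hand_in(): hands the job in; it is judged then, once.
Trained networks look in a picture, given as the dict that the camera call returned (one of the last four; its "shot" number tells which), for a name from the list of things; names that differ only in an ending like _2 or _b are one class to them, and where a whole thing is asked for, a point or a joint stands for the part that bears it (a point fixed in the world has none). Each returns a list of dicts, best first, with "p" (0 to 1); they miss things now and then, are a little off and sometimes report something else, mostly with a low value. They report only what shows in the picture. A call takes as long as a camera call. They do not tell look-alikes from the thing itself.
- robot.search_frame(picture, thing): "xyz" ([x, y, z] in m, in world coordinates, good to about 4 mm: the middle of the surface that is visible of it).
- robot.tip_of(picture, thing): "xyz" ([x, y, z] in m, in world coordinates, good to about 4 mm: a listed point, or the origin of a listed thing).
The state is a dict: "time": time; "q": joint angles; "joint_velocities": joint speeds; "joint_torque": joint torques, N m; "position": TCP position; "tool_rot": TCP orientation; "ft_force": force on the tool from outside, world axes, zero at the start; "moment": the same for the moment, N m; "grip_width": finger opening in m; "grip_force": force on a finger pad.
Only numpy, scipy, OpenCV 4.12 (cv2) and the standard library are available. Lean on these libraries where they do the work, as an engineer would, in place of code of your own. Each camera call takes 0.05 s, during which the arm holds its last target. There are 200 camera calls.

## Working session

There is one attempt and no reset: what is moved stays moved. The work goes in short steps, Python scripts to look and compute and a tool call to move; the robot and the scene stay as the last step left them, time stands still between calls to the robot, and variables do not carry over. Pictures are saved under pics/ and viewed, at most 10 in all, crops included, and the job is handed in when it is done.

Besides the shell and the picture viewer there is one more tool, called after "Emit:" as name(argument=value, ...) on one line, values as JSON. move_arm: Moves the arm, as the interface text tells. Its arguments: {"type":"object","properties":{"series":{"type":"string"},"jaw":{"type":"number"},"newtons":{"type":"number"}},"required":["series"]}

```bash
ls; mkdir -p pics; python3 - <<'E'
from rig import robot
import cv2
ps={}
for n in ("scene","top"):
    p=robot.camera(n); ps[n]=p
    cv2.imwrite(f"pics/{n}0.png",cv2.cvtColor(p["img"],cv2.COLOR_RGB2BGR))
    for t in ("cell","small_cell","tray","logger","bay","spring_end","contact","cell_plus","cell_minus"):
        print(n,t,[(([round(float(v),4) for v in d["xyz"]]),round(d["p"],2)) for d in robot.tip_of(p,t)][:4])
o=robot.get_obs(); print(o["time"],o["position"],o["tool_rot"],o["ft_force"])
E
```

```text
pics
scene cell [([0.6914, 0.198, 0.0184], 0.92), ([0.5611, 0.1572, 0.0187], 0.68)]
scene small_cell [([0.5442, 0.1964, -0.0016], 0.75)]
scene tray [([0.5432, 0.1982, 0.0012], 0.59), ([0.7764, -0.0571, 0.0016], 0.26)]
scene logger [([0.2974, -0.2249, 0.0022], 0.67), ([0.5555, -0.2123, -0.0033], 0.6)]
scene bay [([0.556, -0.2101, 0.0339], 0.92), ([0.3018, -0.2261, 0.0321], 0.81)]
scene spring_end [([0.2879, -0.2175, 0.0299], 0.85), ([0.5402, -0.2044, 0.0286], 0.65)]
scene contact [([0.3383, -0.2364, 0.0309], 0.86)]
scene cell_plus [([0.66, 0.2184, 0.0137], 0.93), ([0.5929, 0.1642, 0.0199], 0.91), ([0.5101, -0.4381, 0.0001], 0.41), ([0.5608, 0.1552, 0.0178], 0.37)]
scene cell_minus [([0.7151, 0.1821, 0.0198], 0.86), ([0.533, 0.1489, 0.0184], 0.73)]
top cell [([0.6876, 0.1972, 0.0171], 0.64), ([0.563, 0.1594, 0.0212], 0.6)]
top small_cell [([0.5348, 0.2385, 0.0153], 0.54), ([0.5652, 0.1586, 0.0219], 0.39)]
top tray [([0.5422, 0.1958, -0.0017], 0.94)]
top logger [([0.3031, -0.2297, -0.0015], 0.6), ([0.5603, -0.2143, -0.0015], 0.55), ([0.5412, -0.2041, 0.0313], 0.54)]
top bay [([0.2995, -0.2239, 0.031], 0.74), ([0.5552, -0.2105, 0.0314], 0.67)]
top spring_end [([0.5377, -0.2038, 0.0305], 0.85), ([0.2828, -0.2209, 0.0314], 0.62), ([0.5619, -0.2116, 0.0033], 0.17)]
top contact [([0.5904, -0.2239, 0.0285], 0.72), ([0.3389, -0.2353, 0.0371], 0.62)]
top cell_plus [([0.5947, 0.1639, 0.0225], 0.75), ([0.6601, 0.2156, 0.0165], 0.51)]
top cell_minus [([0.5324, 0.1506, 0.0194], 0.76), ([0.7134, 0.1778, 0.0175], 0.61)]
1.0 [ 0.2206601  -0.58472458  0.24458118] [9.83773161e-01 1.79416739e-01 1.41781315e-05 1.92492290e-05] [ 0.08596293 -0.33926503  0.93196171]
```

View pics/scene0.png

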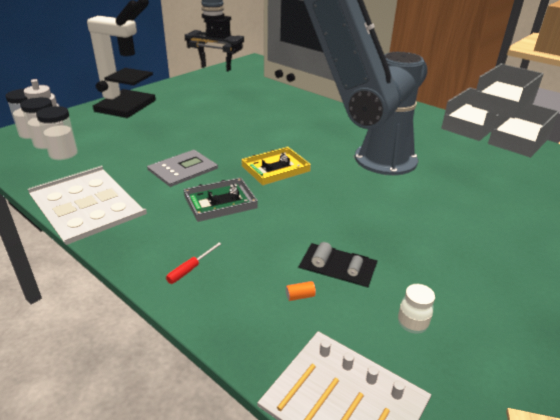

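View pics/top0.png

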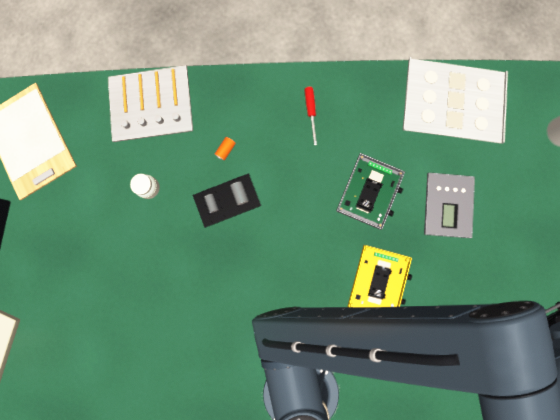

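In the scene picture the opened loggers are grey at (220,199) and yellow at (276,164); in the top picture they are at (370,190) and (380,283). The cells are:

- **Larger grey, in tray:** top (239,193), scene (322,255)
- **Smaller grey, in tray:** top (211,202), scene (355,265)
- **Orange, outside tray:** top (225,148), scene (301,290)

The larger grey cell and the grey logger fit the description. I'll confirm this in one enlarged crop.

```bash
python3 - <<'E'
import cv2,numpy as np
t=cv2.imread("pics/top0.png"); s=cv2.imread("pics/scene0.png")
a=cv2.resize(t[170:230,190:265],(400,320),interpolation=cv2.INTER_CUBIC)
b=cv2.resize(t[148:235,330:410],(400,435),interpolation=cv2.INTER_CUBIC)
c=cv2.resize(s[175:220,180:260],(400,225),interpolation=cv2.INTER_CUBIC)
out=np.zeros((600,800,3),np.uint8)
out[:320,:400]=a; out[:435,400:]=b; out[330:555,:400]=c
cv2.imwrite("pics/crop.png",out)
E
```

```text
(no output)
```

View pics/crop.png

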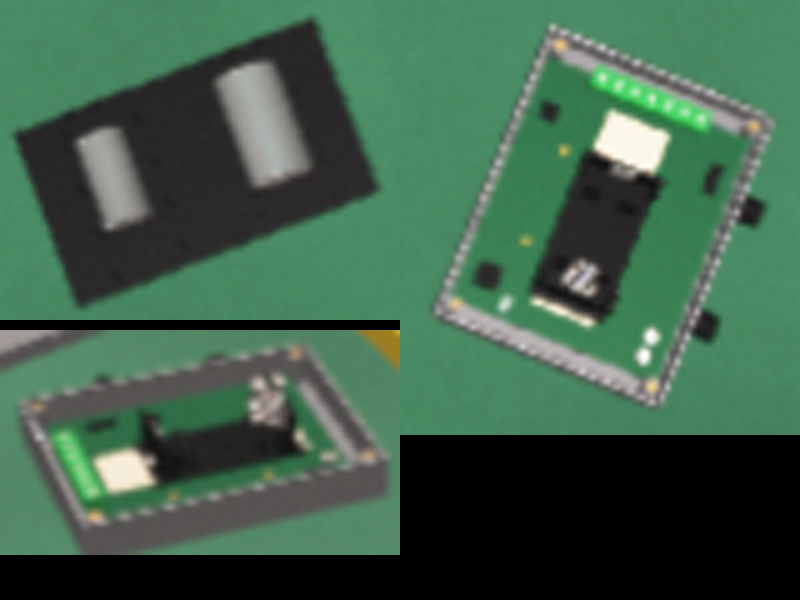

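The crop confirms it. The tray's right place holds the larger cell (crop 262,126) and the left place the smaller one. The opened logger is grey, with its spring at the robot-side end (crop 580,278) and its contact at the far end (crop 622,170). More foam pad shows beyond the contact than behind the spring, so the holder is shifted towards -x.

```bash
cat > h.py <<'E'
import numpy as np, cv2
from rig import robot
from scipy.spatial.transform import Rotation as R
def back(p,uv,z):
    n=cv2.undistortPoints(np.array(uv,float).reshape(-1,1,2),p["mtx"],np.array(p["distortion"],float)).reshape(-1,2)
    W=np.array(p["world_to_cam"]); Rm,t=W[:3,:3],W[:3,3]; c=-Rm.T@t
    d=np.c_[n,np.ones(len(n))]@Rm
    return c+d*((z-c[2])/d[:,2])[:,None]
def proj(p,X):
    W=np.array(p["world_to_cam"])
    return cv2.projectPoints(np.array(X,float),cv2.Rodrigues(W[:3,:3])[0],W[:3,3],p["mtx"],np.array(p["distortion"],float))[0].reshape(-1,2)
def rel(goal_pos,goal_R):
    "shift mm and rotvec deg, in present tool frame"
    o=robot.get_obs(); T=R.from_quat(o["tool_rot"])
    return np.round(T.inv().apply(np.array(goal_pos)-o["position"])*1000,1), np.round((T.inv()*goal_R).as_rotvec(degrees=True),2)
def down(yaw,pitch=0):
    "tool x along yaw (rad), z down; pitch deg raises x"
    x=np.array([np.cos(yaw),np.sin(yaw),0]); z=np.array([0,0,-1.]); M=np.c_[x,np.cross(z,x),z]
    return R.from_matrix(M)*R.from_euler('y',pitch,degrees=True)
E
python3 - <<'E'
from h import *
p=robot.camera("top")
f=lambda L,ox,oy,s,sx,z: back(p,[(ox+(x-sx)/s-0.5+0.5/s,oy+y/s-0.5+0.5/s) for x,y in L],z)
rim=f([(552,25),(775,122),(660,405),(435,313)],330,148,5,400,.026)
c=rim.mean(0); ax=((rim[0]+rim[1])-(rim[2]+rim[3]))/2; yw=np.arctan2(ax[1],ax[0])
print("logger",c,np.degrees(yw),np.linalg.norm(ax),[np.linalg.norm(rim[i]-rim[i-1]) for i in range(4)])
e2=rim[0]+rim[3]-rim[1]-rim[2]; print("yaw2",np.degrees(np.arctan2(e2[1],e2[0]))-90)
u=np.array([np.cos(yw),np.sin(yw)]);v=np.array([-u[1],u[0]])
for n,L,z in (("nubwall",[(590,155),(660,180)],.033),("sprwall",[(535,290),(605,315)],.038),("pad+",[(608,110),(668,132)],.010),("pad-",[(530,300),(597,325)],.01),("spring",[(580,275)],.033)):
    q=f(L,330,148,5,400,z).mean(0)-c; print(n,q[:2]@u*1e3,q[:2]@v*1e3)
k=f([(215,78),(272,64),(312,172),(252,188)],190,170,5.333,0,.022)
a=(k[0]+k[1]-k[2]-k[3])/2; print("cell",k.mean(0),np.degrees(np.arctan2(a[1],a[0])),np.linalg.norm(a))
tr=f([(15,133),(315,17),(380,187),(80,306)],190,170,5.333,0,.006); d=tr[1]-tr[0]+tr[2]-tr[3];print("tray yaw",np.degrees(np.arctan2(d[1],d[0]))+90,tr.mean(0))
print("cam",-np.array(p["world_to_cam"])[:3,:3].T@np.array(p["world_to_cam"])[:3,3])
print(rel([.54,.16,.20],down(np.radians(15))))
E
```

```text
logger [ 0.55626981 -0.21184683  0.026     ] -24.49763427570442 0.17414321457635543 [np.float64(0.17575711596126736), np.float64(0.136505139206645), np.float64(0.1725358673704476), np.float64(0.13436527908996904)]
yaw2 -24.5580962693887
nubwall 27.559199782928825 0.9853994048991785
sprwall -54.83103228175463 1.5270134885690263
pad+ 59.75161326258772 1.7745891308552089
pad- -57.599212435112804 0.0233959060338088
spring -37.86140907139517 1.6622197704096124
cell [0.5594561  0.15593086 0.022     ] 18.544317024836662 0.0611314266778619
tray yaw 20.01410432731376 [0.54366892 0.19274922 0.006     ]
cam [0.39366757 0.00836897 1.37228666]
(array([ 561.7, -584.1,   44.5]), array([0.  , 0.  , 5.67]))
```

Emit:
move_arm(series="579 -574 60 0 0 2.7;579 -574 60 0 0 2.7;579 -574 60 0 0 2.7;579 -574 60 0 0 2.7;579 -574 60 0 0 2.7;579 -574 60 0 0 2.7;579 -574 60 0 0 2.7;579 -574 60 0 0 2.7", jaw=0.75, newtons=25)

```text
time: 1.72
position: [0.3594, -0.2808, 0.2203]
tool_rot: [0.988, 0.156, 0.0, 0.0]
ft_force: [0.8, -0.0, 0.9]
grip_width: 0.0653
grip_force: 0.0
```

Emit:
move_arm(series="326 -354 80 0 0 0;326 -354 80 0 0 0;326 -354 80 0 0 0;326 -354 80 0 0 0;326 -354 80 0 0 0;326 -354 80 0 0 0;326 -354 80 0 0 0;326 -354 80 0 0 0")

```text
time: 2.38
position: [0.4969, 0.0184, 0.1653]
tool_rot: [0.988, 0.156, 0.0, 0.0]
ft_force: [0.2, -1.2, 0.4]
grip_width: 0.0655
grip_force: 0.0
```

```bash
python3 - <<'E'
from h import *
print(rel([.56,.157,.09],down(np.radians(18)))); o=robot.get_obs();print(o["time"],o["position"])
E
```

```text
(array([ 102.7, -112.4,   75.3]), array([ 0.02, -0.03, -0.02]))
2.3833 [0.49694449 0.01842432 0.16531531]
```

Emit:
move_arm(series="103 -112 75 0 0 0;103 -112 75 0 0 0;103 -112 75 0 0 0;103 -112 75 0 0 0;103 -112 75 0 0 0;103 -112 75 0 0 0;103 -112 75 0 0 0")

```text
time: 2.97
position: [0.5592, 0.1546, 0.0903]
tool_rot: [0.988, 0.157, -0.001, 0.0]
ft_force: [-0.1, -1.3, 0.6]
grip_width: 0.0655
grip_force: 0.0
```

```bash
python3 - <<'E'
from h import *
o=robot.get_obs();print(o["time"],o["position"])
p=robot.camera("scene"); t=robot.camera("top")
i=cv2.cvtColor(p["img"],cv2.COLOR_RGB2BGR)[190:310,260:420]
cv2.imwrite("pics/pre.png",cv2.resize(i,(800,600),interpolation=cv2.INTER_CUBIC))
for n,q in (("s",p),("t",t)):
  for k in ("cell","cell_plus","cell_minus"):
    print(n,k,[(np.round(d["xyz"],4),round(d["p"],2)) for d in robot.tip_of(q,k)[:3]])
E
```

```text
2.9667 [0.5591534  0.15459993 0.09030096]
s cell [(array([0.6932, 0.2004, 0.0159]), 0.94), (array([ 5.434e-01,  1.959e-01, -2.000e-04]), 0.65), (array([0.5624, 0.1559, 0.0169]), 0.56)]
s cell_plus [(array([0.6595, 0.2134, 0.0151]), 0.93), (array([0.5912, 0.1683, 0.0217]), 0.63)]
s cell_minus [(array([0.7171, 0.1818, 0.0163]), 0.89), (array([0.5317, 0.1499, 0.0163]), 0.58)]
t cell [(array([0.687 , 0.1953, 0.0181]), 0.68)]
t cell_plus [(array([0.664 , 0.2176, 0.0158]), 0.5)]
t cell_minus [(array([0.7137, 0.1781, 0.018 ]), 0.5), (array([ 7.776e-01, -5.840e-02, -3.000e-04]), 0.25)]
```

View pics/pre.png

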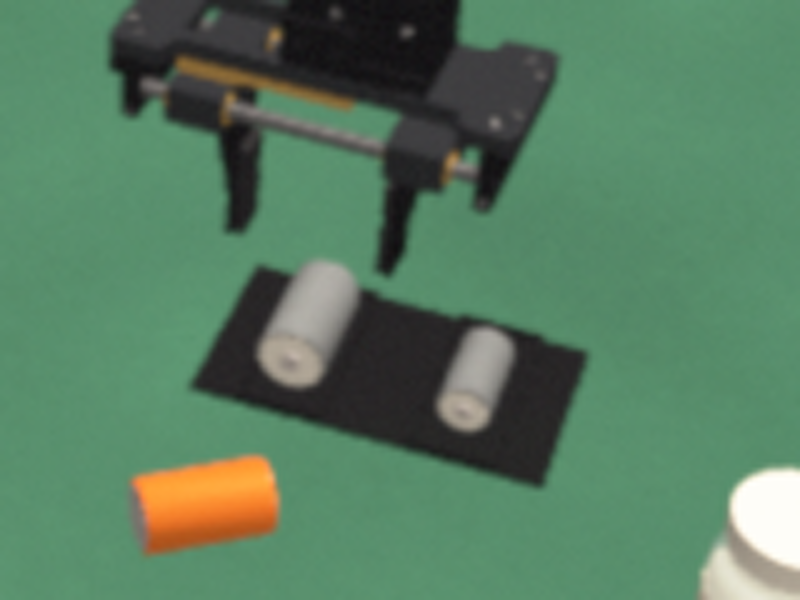

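The picture shows the open fingers above the larger cell (crop 310,325), with its nub end facing the camera. The smaller cell (475,380) and the orange one (205,505) are clear of them.

Emit:
move_arm(series="1 0 40 0 0 0;1 0 55 0 0 0;1 0 60 0 0 0;1 0 60 0 0 0;1 0 60 0 0 0")

```text
time: 3.78
position: [0.561, 0.1549, 0.0309]
tool_rot: [0.988, 0.156, 0.0, 0.0]
ft_force: [-0.2, 0.5, 0.8]
grip_width: 0.0656
grip_force: 0.0
```

Emit:
move_arm(series="0 0 0 0 0 0;0 0 0 0 0 0;0 0 0 0 0 0;0 0 0 0 0 0;0 0 0 0 0 0;0 0 0 0 0 0;0 0 0 0 0 0;0 0 0 0 0 0", jaw=0.2, newtons=30)

```text
time: 4.45
position: [0.5606, 0.1551, 0.0307]
tool_rot: [0.988, 0.156, 0.0, -0.0]
ft_force: [-1.1, -0.0, 2.9]
grip_width: 0.0332
grip_force: 29.8
```

Emit:
move_arm(series="0 0 -20 0 0 0;0 0 -60 0 0 0;0 0 -100 0 0 0;0 0 -130 0 0 0;0 0 -130 0 0 0")

```text
time: 4.87
position: [0.5646, 0.1555, 0.1667]
tool_rot: [0.988, 0.156, 0.006, 0.001]
ft_force: [1.2, 0.7, -0.7]
grip_width: 0.0334
grip_force: 29.8
```

```bash
python3 - <<'E'
from h import *
o=robot.get_obs();print(o["time"],o["position"],o["grip_width"],o["ft_force"])
print(rel([.556-.02*.91,-.211+.02*.4147,.15],down(np.radians(-24.5))))
E
```

```text
4.8667 [0.56462851 0.15548458 0.16665384] 0.03341322151408937 [ 1.24879269  0.68226075 -0.68938847]
(array([-136.3,  332.3,   16. ]), array([-0.1 , -0.75, 42.49]))
```

Emit:
move_arm(series="-136 332 12 0 0 42.5;-136 332 12 0 0 42.5;-136 332 12 0 0 42.5;-136 332 12 0 0 42.5;-136 332 12 0 0 42.5;-136 332 12 0 0 42.5;-136 332 12 0 0 42.5;-136 332 12 0 0 42.5")

```text
time: 5.53
position: [0.5344, -0.1788, 0.1482]
tool_rot: [0.977, -0.213, -0.001, -0.0]
ft_force: [0.8, 0.2, -0.9]
grip_width: 0.0332
grip_force: 29.8
```

```bash
python3 - <<'E'
from h import *
o=robot.get_obs();print(o["time"],o["position"],o["grip_width"],o["ft_force"])
print(rel([.556-.02*.91,-.211+.02*.4147,.15],down(np.radians(-24.5),0)))
print(rel([.556-.02*.91,-.211+.02*.4147,.15],down(np.radians(-24.5),25)), down(0,25).as_matrix()[:,0])
E
```

```text
5.5333 [ 0.53435062 -0.17884229  0.148201  ] 0.033235121215495544 [ 0.77928622  0.18926214 -0.92819323]
(array([13. , 20.3, -1.8]), array([-0.01,  0.11, -0.05]))
(array([13. , 20.3, -1.8]), array([-0.  , 25.11, -0.05])) [0.90630779 0.         0.42261826]
```

Emit:
move_arm(series="13 20 0 0 7 0;13 20 0 0 14 0;13 20 0 0 20 0;13 20 0 0 25 0;13 20 0 0 25 0;13 20 0 0 25 0;13 20 0 0 25 0")

```text
time: 6.12
position: [0.5401, -0.2013, 0.1493]
tool_rot: [0.954, -0.207, 0.211, 0.046]
ft_force: [0.9, -0.1, -1.8]
grip_width: 0.0331
grip_force: 29.8
```

```bash
python3 - <<'E'
from h import *
o=robot.get_obs();print(o["time"],o["position"],o["tool_rot"],o["grip_width"],o["ft_force"])
p=robot.camera("scene"); t=robot.camera("top")
i=cv2.cvtColor(p["img"],cv2.COLOR_RGB2BGR)[130:230,165:285]
j=cv2.cvtColor(t["img"],cv2.COLOR_RGB2BGR)[140:240,320:420]
out=np.zeros((420,800,3),np.uint8); out[:333,:400]=cv2.resize(i,(400,333),interpolation=3); out[:400,400:]=cv2.resize(j,(400,400),interpolation=3)
cv2.imwrite("pics/above.png",out)
T=R.from_quat(o["tool_rot"])
for n,q in (("s",p),("t",t)):
  for k in ("cell","cell_plus","cell_minus","bay","contact","spring_end"):
    print(n,k,[(np.round(d["xyz"],4),round(d["p"],2),np.round(T.inv().apply(d["xyz"]-o["position"])*1e3,1)) for d in robot.tip_of(q,k)[:3]])
E
```

```text
6.1167 [ 0.54011369 -0.20132898  0.1493424 ] [ 0.95408686 -0.20720107  0.21136364  0.04594994] 0.033095189407859896 [ 0.90059969 -0.09579341 -1.80480448]
s cell [(array([0.6904, 0.1987, 0.0142]), 0.9, array([ -83.5, -426.3,  110.1])), (array([ 0.5454, -0.2008,  0.1385]), 0.77, array([-0.4, -2.7, 11.8]))]
s cell_plus [(array([ 0.5728, -0.2152,  0.1551]), 0.61, array([34.6, -0.9,  9.8])), (array([0.6573, 0.2187, 0.0146]), 0.61, array([-118.2, -430.8,   93.5]))]
s cell_minus [(array([0.7152, 0.1771, 0.0195]), 0.66, array([ -52.7, -417. ,  118.6])), (array([ 0.5179, -0.1901,  0.128 ]), 0.48, array([-31.6,  -1. ,   8.8]))]
s bay [(array([ 0.3044, -0.2245,  0.0329]), 0.74, array([-234.9,  118.8,   19. ])), (array([ 0.5573, -0.2121,  0.0322]), 0.73, array([-31.3,   2.7, 114.7]))]
s contact [(array([ 0.3386, -0.2371,  0.0276]), 0.92, array([-204.2,  116.1,   39.2])), (array([ 0.5862, -0.2278,  0.0325]), 0.63, array([ -1.4,   5. , 128.3])), (array([ 0.5411, -0.2049,  0.0285]), 0.31, array([-48.9,   2.8, 110.5]))]
s spring_end [(array([ 0.5376, -0.2043,  0.0293]), 0.67, array([-51.7,   3.7, 10
[... 335 characters left out ...]
6618, 0.217 , 0.0155]), 0.85, array([-113.4, -431.1,   94.8])), (array([ 0.5708, -0.2149,  0.1535]), 0.4, array([32.2, -0.4, 10.4]))]
t cell_minus [(array([0.7142, 0.1779, 0.0222]), 0.78, array([ -52.7, -417.3,  115.7])), (array([ 0.5204, -0.1914,  0.1299]), 0.64, array([-28.2,  -0.9,   8.3]))]
t bay [(array([ 0.555 , -0.21  ,  0.0306]), 0.98, array([-34.6,   1.7, 114.9])), (array([ 0.3052, -0.2241,  0.0304]), 0.79, array([-235.4,  118.2,   21.5]))]
t contact [(array([ 0.5897, -0.225 ,  0.0284]), 0.73, array([ -1.3,   1. , 132.8])), (array([ 0.3379, -0.2361,  0.0328]), 0.56, array([-202.9,  115.5,   34. ]))]
t spring_end [(array([ 0.5466, -0.2012,  0.1412]), 0.46, array([ 1.9, -2.8,  9.9]))]
```

View pics/above.png

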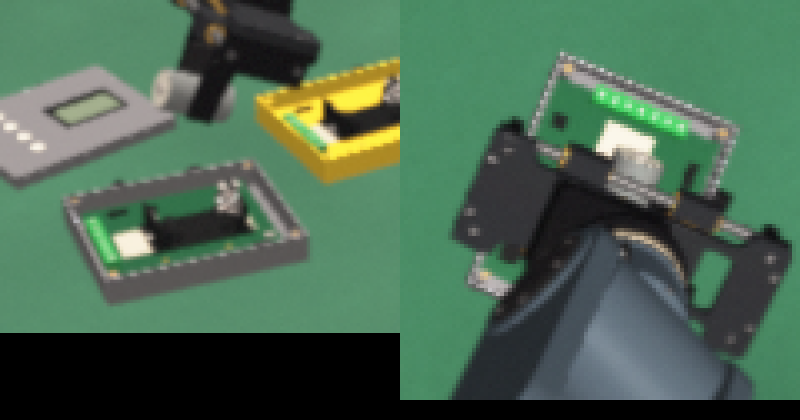

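The scene crop shows the cell held nub-up at a slant above the grey logger (crop 190,95), with the spring at (228,200). The top crop shows the cell's nub end over the bay at (635,160).

```bash
cat >> h.py <<'E'
YAW=np.radians(-24.5); B=np.array([.5558,-.2115,.030]); RB=R.from_euler('z',YAW)
FL=np.array([-.029,0,.0105]); CP=FL+[.0615,0,0]
def st():
    o=robot.get_obs(); T=R.from_quat(o["tool_rot"]); P=o["position"]
    f=RB.inv().apply(P+T.apply(FL)-B)*1e3; c=RB.inv().apply(P+T.apply(CP)-B)*1e3
    print("t",round(o["time"],2),"flat",f.round(1),"plus",c.round(1),"F bay",RB.inv().apply(o["ft_force"]).round(1),"M",RB.inv().apply(o["moment"]).round(2),"w",round(o["grip_width"],4))
def to(fx,fy,fz,pitch):
    T=down(YAW,pitch); return rel(B+RB.apply(np.array([fx,fy,fz])/1e3)-T.apply(FL),T)
E
python3 - <<'E'
from h import *
st(); c=np.cos(np.radians(25))
print(to(-28+35*c,0,3+35*.4226,25)); print(to(-28+8*c,0,3+8*.4226,25))
E
```

```text
t 6.82 flat [-41.5   2.8  97.5] plus [ 14.2   2.8 123.5] F bay [ 0.1  0.4 -0.1] M [0.09 0.34 0.01] w 0.0333
(array([ 7.3,  2.8, 91.4]), array([ 0.01,  0.  , -0.02]))
(array([-19.7,   2.8,  91.4]), array([ 0.01,  0.  , -0.02]))
```

Emit:
move_arm(series="7 3 30 0 0 0;7 3 60 0 0 0;7 3 80 0 0 0;7 3 91 0 0 0;7 3 91 0 0 0;7 3 91 0 0 0;7 3 91 0 0 0;7 3 91 0 0 0")

```text
time: 7.48
position: [0.5786, -0.2221, 0.0708]
tool_rot: [0.954, -0.207, 0.212, 0.046]
ft_force: [0.7, 0.7, 0.3]
grip_width: 0.0334
grip_force: 29.8
```

```bash
python3 - <<'E'
from h import *
st(); c=np.cos(np.radians(25))
print(to(-28+10*c,0,3+10*.4226,25))
p=robot.camera("scene"); i=cv2.cvtColor(p["img"],cv2.COLOR_RGB2BGR)[140:230,165:285]
cv2.imwrite("pics/pre2.png",cv2.resize(i,(800,600),interpolation=3))
E
```

```text
t 7.48 flat [ 3.3 -0.2 19. ] plus [59.  -0.2 45. ] F bay [0.3 1.  0.3] M [ 0.08  0.46 -0.05] w 0.0334
(array([-25.1,  -0.2,   1.3]), array([ 0.02, -0.07, -0.01]))
```

View pics/pre2.png

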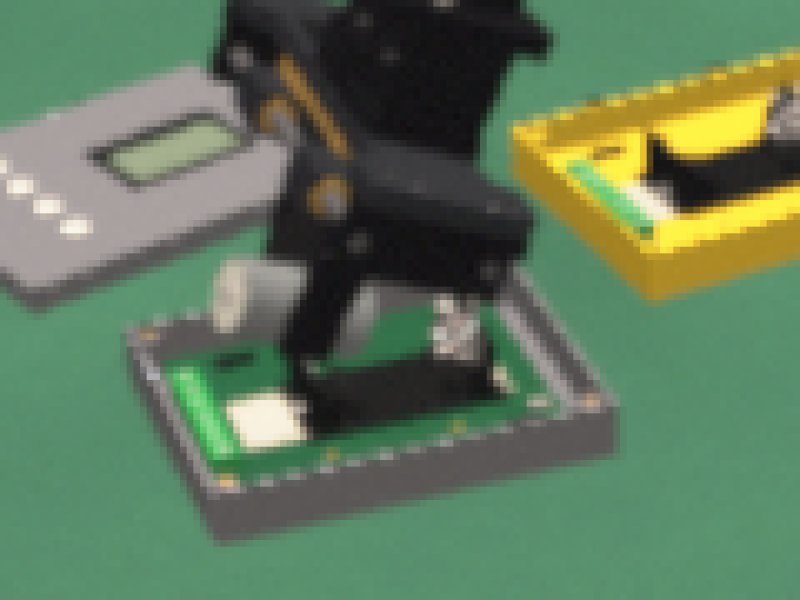

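The cell is slanted just ahead of the spring (spring at crop 455,330; cell's flat end at 355,325), in line with the holder and clear of the contact wall (295,385). Next it goes back along its axis.

Emit:
move_arm(series="-8 0 0 0 0 0;-16 0 0 0 0 0;-22 0 0 0 0 0;-25 0 1 0 0 0;-25 0 1 0 0 0;-25 0 1 0 0 0;-25 0 1 0 0 0")

```text
time: 8.12
position: [0.5589, -0.2133, 0.0591]
tool_rot: [0.954, -0.207, 0.212, 0.046]
ft_force: [0.1, 0.0, -0.6]
grip_width: 0.0334
grip_force: 29.8
```

```bash
python3 - <<'E'
from h import *
st(); print(to(-24,0,3.5,25),to(-28,0,3.,25))
E
```

```text
t 8.12 flat [-18.3  -0.3   7.3] plus [37.4 -0.3 33.4] F bay [ 0.1  0.1 -0.6] M [ 0.05  0.4  -0.03] w 0.0334
(array([-6.8, -0.3,  1.1]), array([ 0.03, -0.1 , -0.01])) (array([-10.6,  -0.3,  -0.2]), array([ 0.03, -0.1 , -0.01]))
```

Emit:
move_arm(series="-3 0 0 0 0 0;-5 0 0 0 0 0;-7 0 0 0 0 0;-9 0 0 0 0 0;-9 0 0 0 0 0;-9 0 0 0 0 0")

```text
time: 8.62
position: [0.5513, -0.2097, 0.0549]
tool_rot: [0.954, -0.207, 0.212, 0.046]
ft_force: [0.1, -0.5, -1.5]
grip_width: 0.0332
grip_force: 29.8
```

```bash
python3 - <<'E'
from h import *
st(); print(to(-31,0,3,25))
E
```

```text
t 8.62 flat [-26.7  -0.3   3.1] plus [29.1 -0.3 29.1] F bay [ 0.2 -0.4 -1.5] M [ 0.08  0.4  -0.01] w 0.0332
(array([-4. , -0.3, -1.7]), array([ 0.03, -0.05, -0.03]))
```

Emit:
move_arm(series="-0.9 0 -0.4 0 0 0;-1.8 0 -0.8 0 0 0;-2.7 0 -1.2 0 0 0;-3.6 0 -1.6 0 0 0;-3.6 0 -1.6 0 0 0;-3.6 0 -1.6 0 0 0")

```text
time: 9.12
position: [0.548, -0.2083, 0.0548]
tool_rot: [0.954, -0.207, 0.212, 0.046]
ft_force: [0.1, -0.4, -0.4]
grip_width: 0.033
grip_force: 29.8
```

```bash
python3 -c "
from h import *
st(); print(to(-34,0,3,25))"
```

```text
t 9.12 flat [-30.3  -0.3   3. ] plus [25.4 -0.3 29.1] F bay [ 0.3 -0.3 -0.4] M [0.07 0.21 0.  ] w 0.033
(array([-3.4, -0.3, -1.5]), array([ 0.03, -0.07, -0.02]))
```

Emit:
move_arm(series="-0.9 0 -0.4 0 0 0;-1.8 0 -0.8 0 0 0;-2.7 0 -1.2 0 0 0;-2.7 0 -1.2 0 0 0;-2.7 0 -1.2 0 0 0;-2.7 0 -1.2 0 0 0")

```text
time: 9.62
position: [0.5455, -0.2072, 0.0547]
tool_rot: [0.954, -0.207, 0.212, 0.046]
ft_force: [2.2, -1.3, -1.5]
grip_width: 0.0336
grip_force: 29.8
```

```bash
python3 -c "
from h import *
st(); print(to(-36,0,3,25))"
```

```text
t 9.62 flat [-33.   -0.3   2.9] plus [22.7 -0.3 29. ] F bay [ 2.6 -0.3 -1.5] M [ 0.04 -0.06 -0.01] w 0.0336
(array([-2.7, -0.3, -1.3]), array([ 0.02, -0.09, -0.02]))
```

Emit:
move_arm(series="-0.9 0 -0.4 0 0 0;-1.8 0 -0.8 0 0 0;-2.7 0 -1.3 0 0 0;-2.7 0 -1.3 0 0 0;-2.7 0 -1.3 0 0 0;-2.7 0 -1.3 0 0 0", newtons=45)

```text
time: 10.12
position: [0.5431, -0.206, 0.0549]
tool_rot: [0.954, -0.207, 0.213, 0.046]
ft_force: [4.7, -2.9, -2.2]
grip_width: 0.0328
grip_force: 44.8
```

```bash
python3 -c "
from h import *
st()
for a in ((-36,0,2.5,22),(-36.2,0,1.5,18),(-36.3,0,1,15),(-36.4,0,.5,11),(-36.5,0,.3,8),(-36.5,0,.3,4),(-36.5,0,.3,0)): print(a,*to(*a))"
```

```text
t 10.12 flat [-35.6  -0.3   3. ] plus [20.  -0.3 29.1] F bay [ 5.5 -0.6 -2.2] M [ 0.02 -0.45  0.02] w 0.0328
(-36, 0, 2.5, 22) [-0.  -0.3  1.9] [ 0.01 -3.12 -0.03]
(-36.2, 0, 1.5, 18) [-0.1 -0.3  4.8] [ 0.01 -7.12 -0.03]
(-36.3, 0, 1, 15) [-0.1 -0.3  6.8] [ 1.000e-02 -1.012e+01 -3.000e-02]
(-36.4, 0, 0.5, 11) [-0.1 -0.3  9.4] [ 1.000e-02 -1.412e+01 -3.000e-02]
(-36.5, 0, 0.3, 8) [-0.1 -0.3 11.1] [ 1.000e-02 -1.712e+01 -3.000e-02]
(-36.5, 0, 0.3, 4) [-0.1 -0.3 13.3] [ 1.000e-02 -2.112e+01 -3.000e-02]
(-36.5, 0, 0.3, 0) [-0.2 -0.3 15.4] [  0.   -25.12  -0.03]
```

Emit:
move_arm(series="-0.5 0 0 0 -1 0;-0.8 0 1.2 0 -3 0;-0.8 0 2.8 0 -5 0;-0.9 0 4.4 0 -7 0;-0.9 0 5.7 0 -9 0;-0.9 0 6.4 0 -10 0;-0.9 0 6.4 0 -10 0;-0.9 0 6.4 0 -10 0")

```text
time: 10.78
position: [0.5488, -0.2037, 0.0501]
tool_rot: [0.968, -0.209, 0.139, 0.023]
ft_force: [10.1, 7.3, 7.6]
grip_width: 0.0332
grip_force: 44.8
```

```bash
python3 -c "
from h import *
st()
for a in ((-37,0,.5,11),(-37.3,0,.3,8),(-37.3,0,.3,4),(-37.2,0,.3,0)): print(a,*to(*a))"
```

```text
t 10.78 flat [-34.5   4.3   1.9] plus [24.5  4.4 19.1] F bay [ 6.2 10.8  7.6] M [ 1.94 -1.49  0.54] w 0.0332
(-37, 0, 0.5, 11) [-1.9  4.2  3.3] [-0.77 -5.23  0.05]
(-37.3, 0, 0.3, 8) [-1.9  4.3  5. ] [-0.77 -8.23  0.07]
(-37.3, 0, 0.3, 4) [-1.5  4.3  7.1] [ -0.77 -12.23   0.1 ]
(-37.2, 0, 0.3, 0) [-1.2  4.3  9.3] [ -0.77 -16.23   0.13]
```

```bash
python3 -c "
from h import *
p=robot.camera('scene'); i=cv2.cvtColor(p['img'],cv2.COLOR_RGB2BGR)[150:220,175:268]
cv2.imwrite('pics/jam.png',cv2.resize(i,(797,600),interpolation=3))
st(); o=robot.get_obs(); print(o['q'].round(3) if hasattr(o['q'],'round') else o['q'])
p=robot.camera('top');robot.camera('top'); st()
"
```

```text
t 10.83 flat [-33.3   2.8   2.4] plus [25.7  2.9 19.6] F bay [ 2.8 -5.8  4.7] M [-0.92 -0.5  -0.35] w 0.0333
[-0.574  0.72   1.873  0.19   0.274  1.246]
t 10.93 flat [-33.3   3.3   2.4] plus [25.7  3.5 19.8] F bay [ 4.2 -2.1  6.3] M [-0.25 -0.99 -0.02] w 0.0332
```

View pics/jam.png

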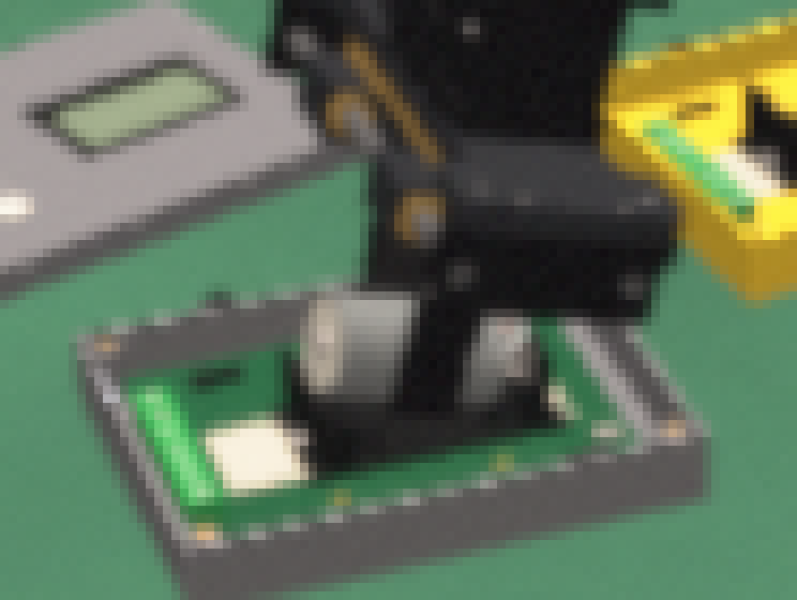

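The picture shows the cell in the holder at a lower slant (nub end at crop 320,345, spring at 515,340). The readings say the arm swayed sideways and the lower front edge of the cell came onto the contact wall's top. I'll undo that turn and look at the state.

Emit:
move_arm(series="0 0 -1 0 1.5 0;0 0 -2 0 3 0;0 0 -3.3 0 5 0;-0.1 0 -4.6 0 7 0;-0.2 0 -6 0 9 0;-0.2 0 -6.5 0 10 0;-0.2 0 -6.5 0 10 0;-0.2 0 -6.5 0 10 0")

```text
time: 11.6
position: [0.5481, -0.1985, 0.0547]
tool_rot: [0.955, -0.204, 0.213, 0.03]
ft_force: [2.2, -2.3, -0.1]
grip_width: 0.0333
grip_force: 44.8
```

```bash
python3 -c "
from h import *
st(); print(robot.get_obs()['q'],*to(-36.5,0,3,25))
"
```

```text
t 11.6 flat [-34.3   9.    3. ] plus [21.6  8.9 28.7] F bay [ 3.  -1.2 -0.1] M [-0.06 -0.26  0.04] w 0.0333
[-0.58849663  0.72268884  1.98398727  1.44752161  0.10021126 -0.02196584] [-2.   8.6 -1.4] [-1.87  0.23 -0.05]
```

The wrist is near a singularity at this tilt (q5 = 0.1), so the sway came from the arm. I'll back out and come in at about 14°, with the flat end held a little higher. That still clears the contact wall and satisfies the slant condition.

Emit:
move_arm(series="5 0 0 0 0 0;10 0 -2 0 0 0;15 0 -8 0 -2 0;25 0 -25 0 -6 0;35 0 -45 0 -12 0;42 0 -62 0 -18 0;42 0 -62 0 -23 0;42 0 -62 0 -25 0")

```text
time: 12.27
position: [0.5547, -0.2045, 0.1297]
tool_rot: [0.977, -0.202, 0.057, -0.015]
ft_force: [1.9, 0.7, -1.7]
grip_width: 0.0331
grip_force: 44.8
```

```bash
python3 -c "
from h import *
st(); print(robot.get_obs()['q'],*to(-10,0,70,0),*to(-10,0,70,14))
"
```

```text
t 12.27 flat [-31.6   6.   86.2] plus [29.5  7.  92.7] F bay [ 1.4  1.4 -1.7] M [0.12 0.03 0.01] w 0.0331
[-0.57610937  0.60496351  1.69786605  0.1024808   0.74548392  1.33111806] [20.6  7.4 21.1] [-3.07 -6.04  1.09] [18.   7.  14.1] [-3.18  7.95  0.71]
```

Emit:
move_arm(series="0 0 0 0 0 0;0 0 0 0 0 0;0 0 0 0 0 0;0 0 0 0 0 0;0 0 0 0 0 0")

```text
time: 12.68
position: [0.5564, -0.2031, 0.1264]
tool_rot: [0.978, -0.201, 0.06, -0.017]
ft_force: [0.4, 0.5, -2.1]
grip_width: 0.033
grip_force: 44.8
```

```bash
python3 -c "
from h import *
st(); print(robot.get_obs()['q'],*to(-10,0,70,0),*to(-10,0,60,14))
"
```

```text
t 12.68 flat [-30.6   8.   82.8] plus [30.6  9.1 89.6] F bay [ 0.2  0.7 -2.1] M [ 0.01  0.11 -0.02] w 0.033
[-0.57537216  0.6102344   1.70058586  0.11270983  0.73430938  1.32146261] [19.8  9.3 17.7] [-3.38 -6.31  1.23] [16.1  9.4 20.6] [-3.5   7.69  0.81]
```

Emit:
move_arm(series="4 2 5 -1 2 0.2;8 4.5 10 -2 4 0.4;12 7 15 -3 6 0.6;16 9.4 20 -3.5 7.7 0.8;16 9.4 20 -3.5 7.7 0.8;16 9.4 20 -3.5 7.7 0.8;16 9.4 20 -3.5 7.7 0.8")

```text
time: 13.27
position: [0.5716, -0.2193, 0.1094]
tool_rot: [0.97, -0.21, 0.12, 0.027]
ft_force: [0.3, -0.4, -0.6]
grip_width: 0.0332
grip_force: 44.8
```

```bash
python3 -c "
from h import *
st(); o=robot.get_obs(); print(o['q']); T=R.from_quat(o['tool_rot'])
for cam in ('scene','top'):
  q=robot.camera(cam)
  for k in ('cell','cell_plus','cell_minus'):
    print(cam,k,[(round(d['p'],2),np.round(T.inv().apply(d['xyz']-o['position'])*1e3,1)) for d in robot.tip_of(q,k) if np.linalg.norm(d['xyz']-o['position'])<.06])
print(to(-18,0,14,14))
"
```

```text
t 13.27 flat [-7.9 -0.6 62.2] plus [51.7 -0.5 77.2] F bay [ 0.4 -0.3 -0.6] M [0.02 0.26 0.07] w 0.0332
[-0.56393098  0.63250446  1.75796447  0.06686648  0.50677128  1.37980483]
scene cell [(0.54, array([-1.9,  2.7,  9.4]))]
scene cell_plus [(0.65, array([33.8, -2.4,  9.7]))]
scene cell_minus [(0.44, array([-29.2,  -4.3,  12.2]))]
top cell []
top cell_plus []
top cell_minus []
(array([-22.3,  -0.7,  44.6]), array([ 0.08, -0.26,  0.02]))
```

Emit:
move_arm(series="-5 -0.5 10 0 0 0;-10 -0.5 20 0 0 0;-14 -0.5 30 0 0 0;-18 -0.5 37 0 0 0;-20 -0.5 42 0 0 0;-20 -0.5 44 0 0 0;-20 -0.5 44 0 0 0;-20 -0.5 44 0 0 0")

```text
time: 14.33
position: [0.5648, -0.2159, 0.0624]
tool_rot: [0.97, -0.21, 0.121, 0.027]
ft_force: [-0.2, -0.2, -1.2]
grip_width: 0.0331
grip_force: 44.8
```

```bash
python3 -c "
from h import *
st(); print(robot.get_obs()['q'],*to(-16,0,12.1,14),*to(-28,0,9.1,14))
"
```

```text
t 14.33 flat [-15.5  -0.3  15.1] plus [44.1 -0.3 30.3] F bay [-0.1 -0.2 -1.2] M [0.09 0.27 0.04] w 0.0331
[-0.56524423  0.70957609  1.79789441  0.08586118  0.38799399  1.35743456] [-1.2 -0.3  2.9] [ 0.08 -0.29  0.02] [-13.6  -0.3   2.9] [ 0.08 -0.29  0.02]
```

Emit:
move_arm(series="-1 -0.3 1.5 0 0 0;-2 -0.3 2.7 0 0 0;-5 -0.3 2.7 0 0 0;-8 -0.3 2.7 0 0 0;-11 -0.3 2.7 0 0 0;-13 -0.3 2.7 0 0 0;-13 -0.3 2.7 0 0 0;-13 -0.3 2.7 0 0 0")

```text
time: 15.0
position: [0.5535, -0.2104, 0.0563]
tool_rot: [0.97, -0.21, 0.121, 0.027]
ft_force: [-0.5, -0.5, -0.7]
grip_width: 0.0329
grip_force: 44.8
```

```bash
python3 -c "
from h import *
st(); print(robot.get_obs()['q'][3:],*to(-31,0,8.5,14),*to(-34,0,8.5,14))
"
```

```text
t 15.0 flat [-28.1   0.    9. ] plus [31.5  0.1 24.1] F bay [-0.2 -0.7 -0.7] M [ 0.03  0.2  -0.  ] w 0.0329
[0.09584249 0.35310731 1.3444242 ] [-2.9  0.1 -0.1] [ 0.08 -0.23  0.02] [-5.8  0.1 -0.8] [ 0.08 -0.23  0.02]
```

Emit:
move_arm(series="-1 0 0 0 0 0;-2 0 0 0 0 0;-3 0 0 0 0 0;-4 0 -0.3 0 0 0;-5 0 -0.6 0 0 0;-5.8 0 -0.8 0 0 0;-5.8 0 -0.8 0 0 0;-5.8 0 -0.8 0 0 0")

```text
time: 15.67
position: [0.5488, -0.2083, 0.0559]
tool_rot: [0.97, -0.21, 0.122, 0.027]
ft_force: [1.7, -1.0, -2.4]
grip_width: 0.0328
grip_force: 44.8
```

```bash
python3 -c "
from h import *
st(); print(robot.get_obs()['q'][3:],*to(-36,0,8.5,14),*to(-38,0,8.5,14))
"
```

```text
t 15.67 flat [-33.2  -0.    8.5] plus [26.4 -0.  23.7] F bay [ 2.  -0.2 -2.4] M [ 0.13 -0.06 -0.03] w 0.0328
[0.10045374 0.34026683 1.33821841] [-2.7 -0.  -0.5] [ 0.09 -0.31  0.02] [-4.6 -0.  -1. ] [ 0.09 -0.31  0.02]
```

Emit:
move_arm(series="-1 0 -0.2 0 0 0;-2 0 -0.4 0 0 0;-3 0 -0.7 0 0 0;-4 0 -0.9 0 0 0;-4.4 0 -1 0 0 0;-4.4 0 -1 0 0 0;-4.4 0 -1 0 0 0")

```text
time: 16.25
position: [0.545, -0.2067, 0.0559]
tool_rot: [0.97, -0.21, 0.122, 0.027]
ft_force: [4.4, -1.7, -1.7]
grip_width: 0.0332
grip_force: 44.8
```

```bash
python3 -c "
from h import *
st(); st(); print(robot.get_obs()['q'][3:])
for a in ((-38,0,6.5,13),(-38,0,4.5,11.5),(-38,0,2.5,10),(-38,0,1,8),(-37.5,0,.3,4),(-37.3,0,.3,0)): print(a,*to(*a))
"
```

```text
t 16.25 flat [-37.3  -0.1   8.5] plus [22.3 -0.1 23.8] F bay [ 4.7  0.2 -1.7] M [ 0.14 -0.55 -0.03] w 0.0332
t 16.25 flat [-37.3  -0.1   8.5] plus [22.3 -0.1 23.8] F bay [ 4.7  0.2 -1.7] M [ 0.14 -0.55 -0.03] w 0.0332
[0.10402703 0.33104498 1.33335805]
(-38, 0, 6.5, 13) [-0.9 -0.1  2.5] [ 0.09 -1.36  0.01]
(-38, 0, 4.5, 11.5) [-1.2 -0.1  5.2] [ 0.09 -2.86  0.01]
(-38, 0, 2.5, 10) [-1.4 -0.1  7.9] [ 0.09 -4.36  0.01]
(-38, 0, 1, 8) [-1.6 -0.1 10.4] [ 0.1  -6.36  0.01]
(-37.5, 0, 0.3, 4) [-0.8 -0.1 13.3] [ 1.000e-01 -1.036e+01  1.000e-02]
(-37.3, 0, 0.3, 0) [-0.3 -0.1 15.5] [  0.1  -14.36   0.  ]
```

Emit:
move_arm(series="-0.2 0 1.2 0 -0.7 0;-0.4 0 2.4 0 -1.4 0;-0.5 0 3.8 0 -2.1 0;-0.7 0 5.1 0 -2.9 0;-0.8 0 6.4 0 -3.6 0;-0.9 0 7.7 0 -4.4 0;-0.9 0 7.7 0 -4.4 0;-0.9 0 7.7 0 -4.4 0")

```text
time: 16.92
position: [0.5463, -0.2073, 0.0484]
tool_rot: [0.974, -0.211, 0.085, 0.019]
ft_force: [4.0, -2.7, 3.8]
grip_width: 0.0329
grip_force: 44.8
```

```bash
python3 -c "
from h import *
st()
for a in ((-37.5,0,1,8),(-37.5,0,.5,6),(-37.5,0,.5,3),(-37.3,0,.5,0)): print(a,*to(*a))
"
```

```text
t 16.92 flat [-37.1  -0.2   3. ] plus [23.5 -0.1 13.6] F bay [ 4.8 -0.8  3.8] M [ 0.09 -0.69  0.02] w 0.0329
(-37.5, 0, 1, 8) [-0.4 -0.1  2.9] [ 0.1  -1.95  0.02]
(-37.5, 0, 0.5, 6) [-0.2 -0.1  4.4] [ 0.1  -3.95  0.02]
(-37.5, 0, 0.5, 3) [ 0.2 -0.1  6. ] [ 0.1  -6.95  0.02]
(-37.3, 0, 0.5, 0) [ 0.8 -0.1  7.6] [ 0.11 -9.95  0.02]
```

Emit:
move_arm(series="-0.2 0 0.8 0 -1 0;-0.2 0 1.7 0 -2 0;-0.2 0 2.5 0 -3 0;-0.1 0 3.3 0 -4 0;-0.1 0 3.3 0 -4 0;-0.1 0 3.3 0 -4 0")

```text
time: 17.42
position: [0.5469, -0.2076, 0.0451]
tool_rot: [0.976, -0.212, 0.051, 0.012]
ft_force: [4.9, -1.7, 4.0]
grip_width: 0.0331
grip_force: 44.8
```

```bash
python3 -c "
from h import *
st()
for a in ((-37.5,0,1,4),(-37.5,0,.5,2),(-37.3,0,.5,0)): print(a,*to(*a))
p=robot.camera('scene'); i=cv2.cvtColor(p['img'],cv2.COLOR_RGB2BGR)[150:220,175:268]
cv2.imwrite('pics/sw.png',cv2.resize(i,(797,600),interpolation=3))
"
```

```text
t 17.42 flat [-37.5  -0.2   1.6] plus [23.7 -0.2  8. ] F bay [5.2 0.5 4. ] M [ 0.05 -0.78 -0.04] w 0.0331
(-37.5, 0, 1, 4) [ 0.3 -0.2  1.6] [ 0.11 -1.96  0.01]
(-37.5, 0, 0.5, 2) [ 0.5 -0.2  3.2] [ 0.11 -3.96  0.01]
(-37.3, 0, 0.5, 0) [ 1.  -0.2  4.2] [ 0.11 -5.96  0.  ]
```

View pics/sw.png

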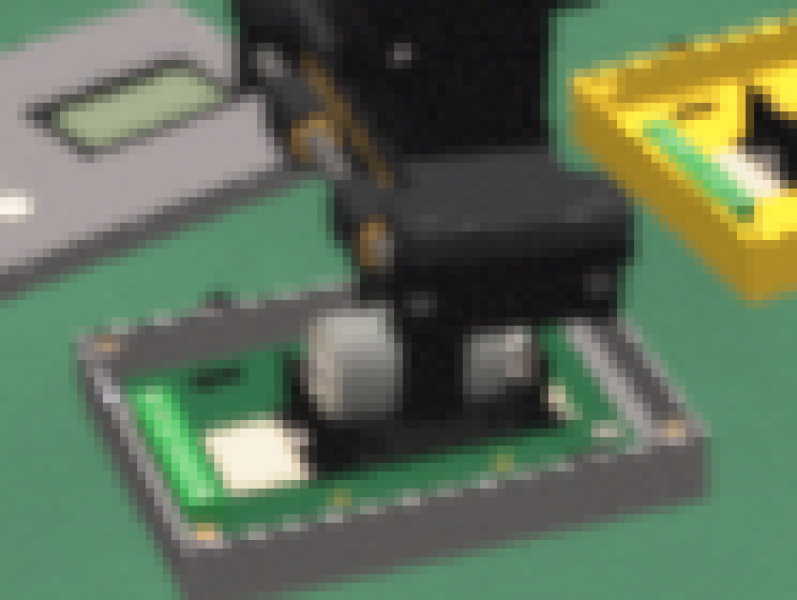

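The nub end (crop 345,360) is now just inside the contact wall (300,390) and nearly level, with the spring pressed in at the right. The forces are small, so I'll continue.

Emit:
move_arm(series="0.1 0 0.7 0 -1 0;0.2 0 1.3 0 -2 0;0.3 0 2 0 -3 0;0.4 0 2.6 0 -4 0;0.4 0 2.6 0 -4 0;0.4 0 2.6 0 -4 0")

```text
time: 17.97
position: [0.5474, -0.2079, 0.0424]
tool_rot: [0.977, -0.212, 0.016, 0.005]
ft_force: [5.4, -2.9, 2.9]
grip_width: 0.0328
grip_force: 44.8
```

```bash
python3 -c "
from h import *
st()
for a in ((-37.5,0,.5,1),(-37.3,0,.5,0),(-37,0,0,0)): print(a,*to(*a))
"
```

```text
t 17.97 flat [-37.8  -0.2   0.9] plus [23.6 -0.2  3. ] F bay [ 6.2 -0.4  2.9] M [ 0.03 -0.83  0.  ] w 0.0328
(-37.5, 0, 0.5, 1) [ 0.5 -0.2  0.9] [ 0.11 -0.95 -0.  ]
(-37.3, 0, 0.5, 0) [ 0.9 -0.2  1.4] [ 0.11 -1.95 -0.01]
(-37, 0, 0, 0) [ 1.1 -0.2  1.9] [ 0.11 -1.95 -0.01]
```

Emit:
move_arm(series="0.2 0 0.6 0 -0.7 0;0.5 0 1.2 0 -1.4 0;0.8 0 1.8 0 -2 0;1 0 2 0 -2 0;1 0 2 0 -2 0;1 0 2 0 -2 0")

```text
time: 18.47
position: [0.548, -0.208, 0.041]
tool_rot: [0.977, -0.212, -0.001, 0.001]
ft_force: [4.6, -1.0, 6.5]
grip_width: 0.0332
grip_force: 44.8
```

```bash
python3 -c "
from h import *
st()
p=robot.camera('scene'); o=robot.get_obs()
for k in ('cell_plus','cell_minus','contact','spring_end'): print(k,[(round(d['p'],2),RB.inv().apply(d['xyz']-B).round(4)*1e3) for d in robot.tip_of(p,k) if np.linalg.norm(d['xyz']-B)<.08])
"
```

```text
t 18.47 flat [-37.6  -0.1   0.5] plus [23.9 -0.1  0.4] F bay [4.6 1.  6.5] M [ 0.14 -0.68  0.01] w 0.0332
cell_plus [(0.69, array([25.1,  4.5,  2.1]))]
cell_minus [(0.52, array([-40.8,   3.6,   1.1]))]
contact [(0.71, array([32.2, -2.7,  1.1]))]
spring_end [(0.94, array([-17.2,   0.8,  -2.1]))]
```

Emit:
move_arm(series="0.5 0 0.4 0 0 0;1 0 0.8 0 0 0;1.5 0 1.2 0 0 0;1.5 0 1.2 0 0 0;1.5 0 1.2 0 0 0")

```text
time: 19.13
position: [0.5481, -0.2081, 0.0408]
tool_rot: [0.977, -0.212, -0.002, 0.001]
ft_force: [0.4, 0.4, 14.9]
grip_width: 0.0329
grip_force: 44.8
```

```bash
python3 -c "
from h import *
st()"
```

```text
t 19.13 flat [-37.4  -0.1   0.4] plus [24.1 -0.1  0.1] F bay [ 0.3  0.5 14.9] M [-0.07  0.   -0.02] w 0.0329
```

Emit:
move_arm(series="0 0 -0.5 0 0 0;0 0 -0.8 0 0 0;0 0 -0.8 0 0 0")

```text
time: 19.38
position: [0.5481, -0.2081, 0.0409]
tool_rot: [0.977, -0.212, -0.002, 0.0]
ft_force: [2.2, -1.0, 10.1]
grip_width: 0.0331
grip_force: 44.8
```

Emit:
move_arm(series="0 0 0 0 0 0;0 0 0 0 0 0;0 0 0 0 0 0;0 0 0 0 0 0;0 0 0 0 0 0;0 0 0 0 0 0;0 0 0 0 0 0", jaw=0.7)

```text
time: 19.97
position: [0.548, -0.2078, 0.0393]
tool_rot: [0.977, -0.212, -0.002, 0.0]
ft_force: [0.5, -0.1, 0.4]
grip_width: 0.0601
grip_force: 0.0
```

```bash
python3 -c "
from h import *
st()"
```

```text
t 19.97 flat [-37.6   0.1  -1. ] plus [23.9  0.1 -1.3] F bay [0.5 0.1 0.4] M [-0.    0.04  0.02] w 0.0601
```

Emit:
move_arm(series="0 0 -15 0 0 0;0 0 -35 0 0 0;0 0 -55 0 0 0;3 0 -60 0 0 0;3 0 -60 0 0 0;3 0 -60 0 0 0")

```text
time: 20.47
position: [0.5515, -0.2094, 0.0995]
tool_rot: [0.977, -0.212, -0.001, 0.0]
ft_force: [-0.2, 0.1, -0.2]
grip_width: 0.061
grip_force: 0.0
```

Emit:
move_arm(series="0 0 5 0 0 0;0 0 10 0 0 0;0 0 15 0 0 0;0 0 20 0 0 0;0 0 24 0 0 0;0 0 24 0 0 0;0 0 24 0 0 0", jaw=0, newtons=10)

```text
time: 21.05
position: [0.551, -0.2092, 0.075]
tool_rot: [0.977, -0.212, -0.002, 0.0]
ft_force: [0.6, 0.1, 0.4]
grip_width: 0.022
grip_force: 0.0
```

```bash
python3 -c "
from h import *
o=robot.get_obs(); print(o['position'],o['grip_width'],RB.inv().apply(o['position']-B)*1e3); st()
p=robot.camera('scene'); i=cv2.cvtColor(p['img'],cv2.COLOR_RGB2BGR)[150:220,175:268]
cv2.imwrite('pics/rel.png',cv2.resize(i,(797,600),interpolation=3))
"
```

```text
[ 0.55104849 -0.20918926  0.07501538] 0.021981970949547028 [-5.28193679  0.13226513 45.01538484]
t 21.05 flat [-34.3   0.1  34.6] plus [27.2  0.1 34.4] F bay [0.5 0.3 0.4] M [0.04 0.08 0.03] w 0.022
```

View pics/rel.png

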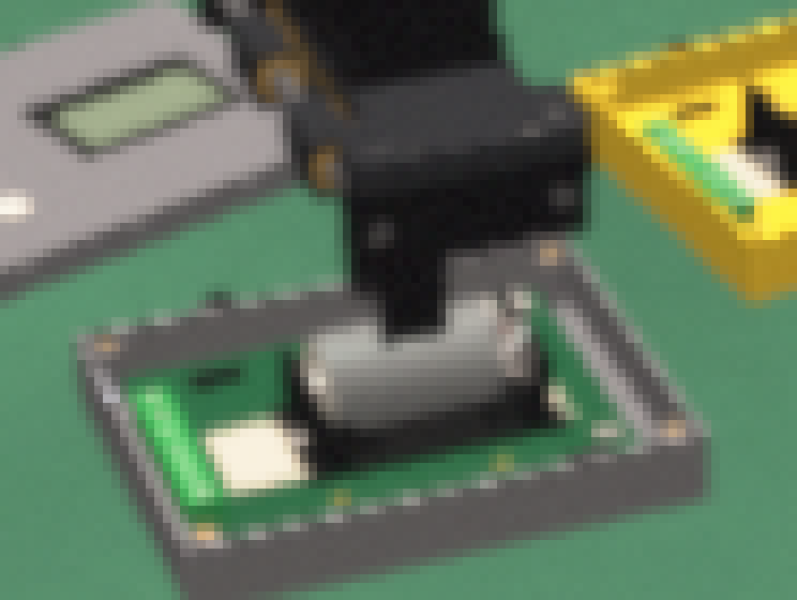

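The cell lies level in the holder, nub at the contact (crop 315,375) and flat end on the spring (520,335), free of the fingers. I'll do a light press with closed fingertips to make sure it's home.

Emit:
move_arm(series="0 0 0 0 0 0;0 0 0 0 0 0;0 0 1 0 0 0;0 0 2 0 0 0;0 0 3 0 0 0;0 0 4 0 0 0;0 0 5 0 0 0;0 0 5 0 0 0")

```text
time: 21.77
position: [0.5512, -0.2092, 0.0704]
tool_rot: [0.977, -0.212, -0.002, 0.0]
ft_force: [-1.3, -0.0, -0.2]
grip_width: 0.0002
grip_force: 0.0
```

Emit:
move_arm(series="0 0 0.4 0 0 0;0 0 0.8 0 0 0;0 0 1.2 0 0 0;0 0 1.6 0 0 0;0 0 2 0 0 0;0 0 2 0 0 0;0 0 2 0 0 0")

```text
time: 22.35
position: [0.5514, -0.2094, 0.0696]
tool_rot: [0.977, -0.212, -0.001, 0.0]
ft_force: [-1.2, 0.5, 6.0]
grip_width: 0.0004
grip_force: 3.0
```

Emit:
move_arm(series="0 0 0.4 0 0 0;0 0 0.8 0 0 0;0 0 1.2 0 0 0;0 0 1.2 0 0 0;0 0 1.2 0 0 0")

```text
time: 22.77
position: [0.5515, -0.2093, 0.0693]
tool_rot: [0.977, -0.212, -0.001, 0.0]
ft_force: [-2.3, 1.4, 11.6]
grip_width: 0.0004
grip_force: 6.0
```

Emit:
move_arm(series="0 0 -2 0 0 0;0 0 -10 0 0 0;0 0 -30 0 0 0;0 0 -60 0 0 0;0 0 -90 0 0 0;0 0 -120 0 0 0;0 0 -120 0 0 0;0 0 -120 0 0 0")

```text
time: 23.43
position: [0.5528, -0.21, 0.1897]
tool_rot: [0.977, -0.212, 0.001, 0.001]
ft_force: [0.2, 1.0, -1.4]
grip_width: 0.0002
grip_force: 0.0
```

```bash
python3 -c "
from h import *
p=robot.camera('scene'); i=cv2.cvtColor(p['img'],cv2.COLOR_RGB2BGR)[150:220,175:268]
cv2.imwrite('pics/fin.png',cv2.resize(i,(797,600),interpolation=3))
for k in ('cell_plus','cell_minus'): print(k,[(round(d['p'],2),RB.inv().apply(d['xyz']-B).round(4)*1e3) for d in robot.tip_of(p,k) if np.linalg.norm(d['xyz']-B)<.08])
o=robot.get_obs(); print(o['time'],o['position'],o['joint_velocities'])
"
```

```text
cell_plus [(0.81, array([27.9,  5.4,  1. ]))]
cell_minus [(0.74, array([-36.1,  -2.4,  -2.9]))]
23.5833 [ 0.55067575 -0.2087423   0.1861903 ] [ 4.98205668e-04  1.30564180e-02  2.94663756e-03  6.63214210e-04
 -1.00281425e-05  2.22357053e-03]
```

View pics/fin.png

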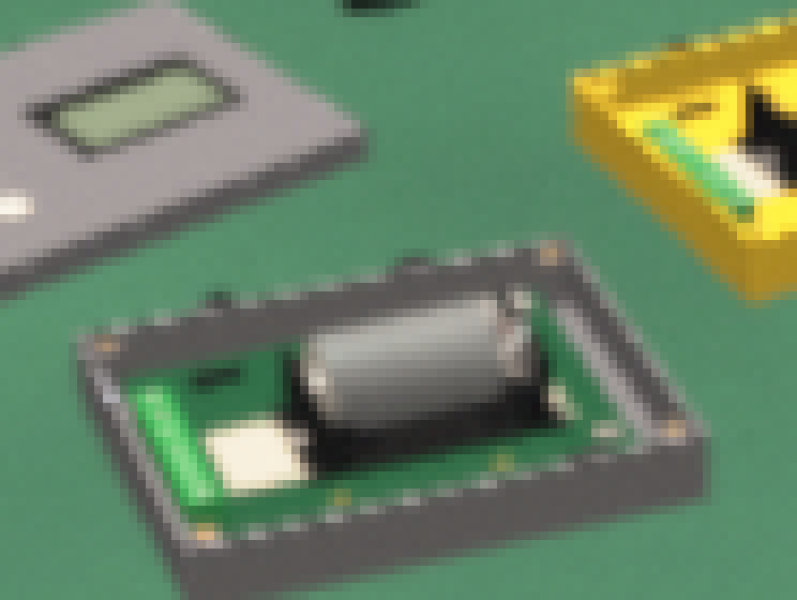

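The cell lies level and in line between the contact (crop 310,380) and the spring (520,335), with the gripper well clear. I'll hand it in.

```bash
python3 -c "
from rig import robot
print(robot.hand_in())"
```

```text
the job is handed in; nothing more can be done
None
```

I fitted the D cell into the grey logger's holder, level and pressed home between spring and contact, then let go and handed the job in; the verdict isn't shown, and my first try at a steeper slant swayed about 9 mm off line before I backed out and came in lower.

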